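# Put the seal blanks away: tip the scoop tray into the stock bin

### The arm

A 7-joint arm with a two-finger parallel gripper is mounted at the origin on the work surface. World frame = base frame: x ahead of the robot, y to its left, z up, the work surface at z = 0. Lengths are in mm, angles in rad, forces in N, time in s.
With the tool pointing down it reaches from about 400 to 850 mm from the base axis. Payload 4.5 kg.
Tool frame: the origin (TCP) lies at the very end of the fingers, on their centre line; the grasp point (between the pads) lies 19 mm behind it; z points along the fingers, y is the line along which they close (so a half turn about z gives the same grasp; the last joint's range is limited). The gripper opens to 85 mm and grips with 20 to 120 N. Pads are 22 mm wide; open, the fingers measure 114 mm over their backs; the gripper's body (76 mm by 85 mm) begins 54 mm behind the grasp point. The pads swing forward as they close: fully open they stand 13 mm farther back than shut.
Start: joints at [-1.28, 0.689, -0.195, 1.565, 0.157, 0.902, -0.215], TCP at [158.721, 604.534, 231.317] pointing down, gripper open.
Joint ranges: [-3.01, 3.01], [-0.46, 2.08], [-1.47, 1.51], [0.13, 2.56], [-1, 4.14], [0.04, 2.09], [-2.66, 2.66]. Speed limits (rad/s): [2.57, 2.57, 3.14, 3.14, 3.14, 3.14, 3.14].

### API

Orientations are given as a rotation vector (axis times angle).
In Python, from rig import readout, imaging, ticket gives the robot as it stands.
- The arm moves only by the tool play_rows, never from a script. Its argument "commands" is a list that holds one entry, the list of rows, each a list of 7 numbers: the shift along the tool's x, y, z each as a share of 0.08 m, from -1 to 1, then the turn, a rotation vector about the tool's x, y, z each as a share of pi/2 rad, from -1 to 1, then the gripper command: -1 is shut, 1 is fully open, values between are in proportion. In form: [[[tx, ty, tz, rx, ry, rz, grip], ...]]. A call has exactly 8 rows; each row is the pose to reach, as a shift and turn from the pose commanded when the call began, along the tool's axes at that moment; what a row does not reach only later rows make up. A row lasts 1/12 s, in which the tool goes at most 41.7 mm and 7.16 degrees, less where a joint would pass 70% of its speed; a pose out of reach is approached as far as the arm can. A call with a number of a shift or a turn outside -1 to 1 is refused whole. A call with a gripper value outside its range is refused whole. The fingers move at their own pace and stop on an object; the grip force is fixed at half the most. Time passes only in rows, so rows that repeat a pose let the fingers close, or fill a call up. It gives the time, the measured TCP pose, the force, the opening and the grip force at its end, in the units of the state.
- readout.get_state(): the state, without advancing time (a new reading comes with each control period).
- imaging.get_image(name): name is "side" or "top"; returns the picture (400x640x3 uint8, red, green, blue); there is no depth.
- imaging.calibration(name): a dict with "fov_y" (degrees; the focal length in pixels is half the picture's height over the tangent of half this angle, whatever the lens; pixels are square), "cx", "cy" (the principal point, pixels), "k1" (the pictures are not rectified: a ray, as slopes to the right and down, at radius r is drawn at 1 + k1 r^2 times it, then the intrinsics apply), "R" (3x3) and "t" (3): a world point X has camera coordinates R X + t. Camera axes: x right, y down, z forward; pixel columns grow to the right and rows downward; lengths in mm; the calibration is good to about 2 mm. A picture is of the moment at which its call begins. calibration takes no time and is no camera call.
- ticket.sign_off(): hands the job in; it is judged then, once.
The state is a dict: "time": time; "q": joint angles; "joint_vel": joint speeds; "joint_torque": joint torques, N m; "ee_pos": TCP position; "tool_rot": TCP orientation; "contact_force": force on the tool from outside, world axes, zero at the start; "torque": the same for the moment, N m; "width": opening from 0.0 (shut) to 1.0 (fully open); "gripper_force": force on a finger pad.
Only numpy, scipy, OpenCV 4.12 (cv2) and the standard library are available. Lean on these libraries where they do the work, as an engineer would, in place of code of your own. Each camera call takes 0.05 s, during which the arm holds its last target. There are 200 camera calls.

### The job

Closing up the stall: lift the full wooden scoop tray by its bail and set it down on the wooden step beside the stock bin, square to the step, with its pouring mouth over the edge and above the bin, and let go of it with all six seal blanks still inside. Then take the tray by its stub handle and tip all six blanks into the bin, keeping the mouth low over the bin, and lay the empty tray back flat on the step with its mouth over the bin again. Leave everything else on the stall as it is.

Things in the scene. Friction and masses are not known exactly. Their poses are not given: they have to be found in the camera images.
- tray: Loose pale-wood scoop tray, 0.3 kg (0.55 full), 104 mm wide. Origin: under its floor (underside z=0); -x to the pouring mouth, +x to the stub handle. Floor 6 mm thick, flat from x=-43 to the back wall at 79..86; from x=-43 to -83 it rises 6 mm as a ramp, open at the end. Walls 44 mm high (33 along the ramp), 6 mm thick. Bail at x=18.5. Must be tilted 50 to 60 degrees to empty.
- tray_mouth (a point): Middle of the tray's pouring edge, on the upper side of the ramp's end: x = -83, z = 12 mm in the tray's frame.
- tray_handle (a point): Grip point of the stub handle on the tray's back wall: a wooden block from x = 86 to 130 mm in the tray's frame, 20 mm wide (y), 24 mm high (z = 18 to 42); this point is at x = 112, y = 0, z = 30 mm. Fingers pinch it from above along the tray's y.
- bail: Steel bail (swinging carry handle) of the tray, a U of 6 mm wire 128 mm wide over all; origin on its pivots, at x = 18.5, z = 64 mm in the tray's frame; z from the pivots to the grip. Swings 1.2 rad to either end with slight friction (0.02 N m): it stays leaning as left, up to 0.25 rad at the start. The tray hangs nearly level from it and cannot be tipped by it.
- bail_grip (a point): Middle of the bail's wooden roller, 60 mm above the pivots (124 mm above the tray's underside when upright): 17 mm thick, 66 mm long along the tray's y. Fingers pinch it from above along the tray's x.
- step: Fixed wooden display step, 170 (x) by 190 (y) mm, top flat at 100 mm above the table. Origin: centre of its footprint on the table. -x looks to the bin.
- step_edge (a point): Middle of the step's upper edge on the bin side: x = -85, z = 100 mm in the step's frame, same axes. A tray set down rightly has its x along the step's x and its mouth about 40 mm beyond this edge (15 to 75 will do), within 40 mm to either side of its middle.
- bin: Fixed wooden stock bin, open on top, 190 (x) by 200 (y) mm, walls 9 mm, floor 8 mm thick; three sides 90 mm high, the side towards the step (+x) only 60 mm high. It stands against the step, its axes along the step's, with a gap of 2 to 8 mm. Origin: centre of its underside on the table.
- blank0: Loose rosewood seal blank, a square bar 60 (x) by 24 by 24 mm, 36 g; origin at its centre. The six start side by side in the tray, in two rows of three lying along its x.
- blank1: Seal blank like blank0.
- blank2: Seal blank like blank0.
- blank3: Seal blank like blank0.
- blank4: Seal blank like blank0.
- blank5: Seal blank like blank0.
- inkstone: Bystander, to be left alone: black slate ink stone, 120 by 85 by 24 mm; loose; origin at the centre of its underside.
- big_brush: Bystander, to be left alone: big lying brush, 240 mm long (x), 40 mm high; loose; origin at the centre of its underside.
- paste_jar: Bystander, to be left alone: round blue porcelain paste jar, 66 mm across, 42 mm high; loose; origin at the centre of its underside.
- weight0: Bystander, to be left alone: brass bar paperweight, 160 by 22 by 24 mm; loose; origin at the centre of its underside.
- weight1: Bystander, to be left alone: brass bar paperweight like weight0; loose; origin at the centre of its underside.
- brocade_box: Bystander, to be left alone: blue brocade box, 110 by 75 by 52 mm; loose; origin at the centre of its underside.
There are look-alikes about, which are no part of the job. Leave any blue look-alike of the blank2 alone. Leave any blue look-alike of the blank4 alone.

How it is judged:
By the outcome, as a careful person would: the job done as asked, in the order asked, and still so for the second after the job is handed in, with the robot touching nothing.
It also fails if it takes over 67 s, if anything falls off the work surface, if the arm or the gripper's body presses on something with over 40 N, if the wrist force passes 120 N, or if a joint passes its speed limit or range.

## Working session

There is one attempt and no reset: what is moved stays moved. The work goes in short steps, Python scripts to look and compute and a tool call to move; the robot and the scene stay as the last step left them, time stands still between calls to the robot, and variables do not carry over. Pictures are saved under pics/ and viewed, at most 10 in all, crops included, and the job is handed in when it is done.

Besides the shell and the picture viewer there is one more tool, called after "Request:" by a JSON object that holds its "name" and its "arguments". play_rows: Moves the arm, as the interface text tells. Shift numbers are shares of 0.08 m and turn numbers shares of pi/2 rad, none past 1 either way. Its arguments: {"type":"object","properties":{"commands":{"type":"array"}},"required":["commands"]}

```bash
mkdir -p pics; python3 - <<'E'
from rig import readout, imaging
import cv2
s=readout.get_state();print(s)
for n in("side","top"):
    cv2.imwrite(f"pics/{n}0.png",imaging.get_image(n)[:,:,::-1]);print(imaging.calibration(n))
E
```

```text
{'time': 0.0, 'q': array([-1.28020684,  0.69000377, -0.19449158,  1.56637283,  0.15732058,
        0.90245927, -0.21508381]), 'joint_vel': array([ 0.00071197,  0.00014694, -0.00081453,  0.00042531, -0.00085721,
       -0.00188898,  0.00099372]), 'joint_torque': array([ 1.30778276e-04, -5.39618862e+01, -1.26655016e+00, -1.58539975e+01,
        9.09031718e-03,  9.60113568e-03, -1.15117200e-05]), 'ee_pos': array([158.63432087, 603.85881587, 230.46344531]), 'tool_rot': array([-4.02091140e-01, -3.11567342e+00,  2.90461076e-03]), 'contact_force': array([ 0.76168553, -0.05835941,  0.27657607]), 'torque': array([-0.06370122, -0.03650162,  0.05098543]), 'gripper_force': 0.0, 'width': 1.0007728006000058}
{'fov_y': 53.797846415611296, 'cx': 318.2702831522614, 'cy': 199.27146647455115, 'k1': 0.026803108263579154, 'R': array([[ 0.98869896, -0.14873425,  0.0187745 ],
       [-0.08054255, -0.63262842, -0.77025592],
       [ 0.12644072,  0.76003908, -0.6374585 ]]), 't': array([-512.85100222,   66.62028377, 1296.68315637])}
{'fov_y': 51.672455933406454, 'cx': 320.641541252605, 'cy': 198.10545377754954, 'k1': -0.09061620457743844, 'R': array([[-7.48178567e-04, -9.99915850e-01, -1.29511938e-02],
       [-9.93178096e-01,  2.25318640e-03, -1.16585564e-01],
       [ 1.16604934e-01,  1.27756152e-02, -9.93096205e-01]]), 't': array([ -71.04354313,  509.84459584, 1121.93223996])}
```

View pics/top0.png

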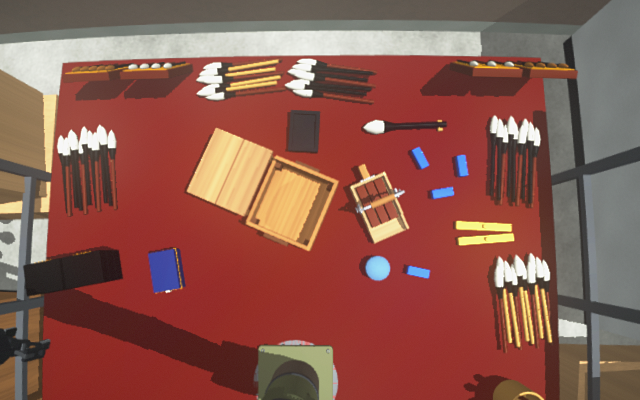

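View pics/side0.png

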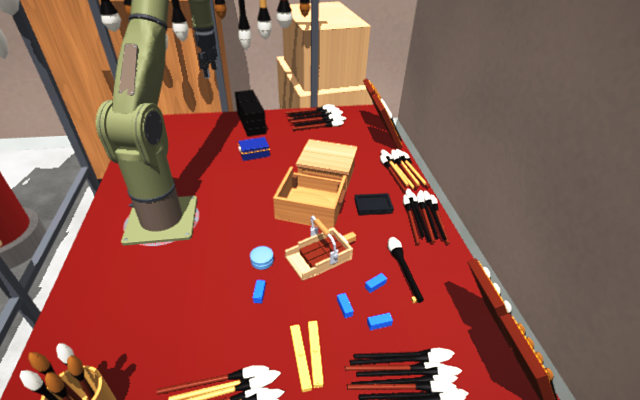

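The top picture shows the tray at about (378,205), with its mouth towards (391,235) and its handle at (364,172). The bin is at (293,203) and the step at (230,172). The blanks in the tray are rosewood; the blue bars at (420,158), (461,165), (442,193) and (418,272) are the look-alikes to leave alone. I'll check this in enlarged crops.

```bash
python3 - <<'E'
import cv2
a=cv2.imread("pics/top0.png")[115:260,180:420];cv2.imwrite("pics/topc.png",cv2.resize(a,None,fx=3.333333,fy=3.333333,interpolation=cv2.INTER_CUBIC))
a=cv2.imread("pics/side0.png")[130:285,265:365];cv2.imwrite("pics/sidec.png",cv2.resize(a,None,fx=3.8,fy=3.8,interpolation=cv2.INTER_CUBIC))
E
```

```text
(no output)
```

View pics/topc.png

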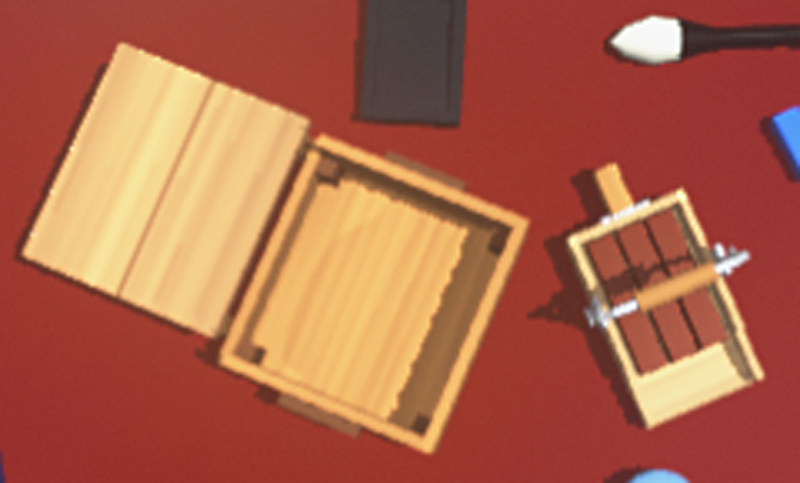

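View pics/sidec.png

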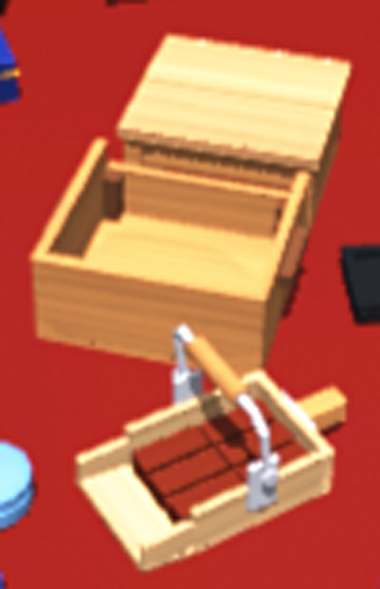

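The crops confirm six red-brown blanks in the tray, with the bail leaning slightly and its roller running (640,302)–(715,268). The step top corners are at (120,43), (310,123), (215,335) and (22,257). The bin's low wall faces the step.

```bash
cat > h.py <<'E'
import numpy as np
from rig import imaging
from scipy.optimize import least_squares
def ray(n,p):
    c=imaging.calibration(n);f=200/np.tan(np.radians(c["fov_y"]/2))
    d=(np.array(p,float)-[c["cx"],c["cy"]])/f
    u=d.copy()
    for _ in range(20):u=d/(1+c["k1"]*(u@u))
    R=np.array(c["R"]);return -R.T@c["t"],R.T@np.r_[u,1]
def at(n,p,z):
    o,d=ray(n,p);return o+d*(z-o[2])/d[2]
def tri(p,q):
    A=[];b=[]
    for n,x in(("top",p),("side",q)):
        o,d=ray(n,x);d/=np.linalg.norm(d);M=np.eye(3)-np.outer(d,d);A.append(M);b.append(M@o)
    A=np.vstack(A);b=np.hstack(b);x=np.linalg.lstsq(A,b,rcond=None)[0];return x,np.linalg.norm(A@x-b)
def proj(n,X):
    c=imaging.calibration(n);f=200/np.tan(np.radians(c["fov_y"]/2))
    v=np.array(c["R"])@X+c["t"];s=v[:2]/v[2];return s*(1+c["k1"]*(s@s))*f+[c["cx"],c["cy"]]
def tc(u,v,s=10/3,o=(180,115)):return [(u+.5)/s-.5+o[0],(v+.5)/s-.5+o[1]]
def sc(u,v):return tc(u,v,3.8,(265,130))
E
python3 - <<'E'
from h import *
np.set_printoptions(precision=1,suppress=True)
S=np.array([at("top",tc(*p),100) for p in((120,43),(310,123),(215,335),(22,257))]);print("step",S,S.mean(0),[np.linalg.norm(S[i]-S[i-1]) for i in range(4)])
e=lambda a,b:np.degrees(np.arctan2(*(a-b)[:2][::-1]))
print("step yaw(+x)",e(S[0],S[1]),e(S[3],S[2]),e(S[1],S[2])-90, e(S[0],S[3])-90)
B=np.array([at("top",tc(*p),z) for p,z in(((318,136),90),((528,220),90),((432,453),90),((222,362),90))]);print("bin",B)
a=at("top",tc(683,190),44);b=at("top",tc(568,240),44);m1=at("top",tc(763,378),33);m2=at("top",tc(650,428),20)
print("tray",a,b,m1,m2,np.linalg.norm(a-b),np.linalg.norm(a[:2]-m1[:2]),"yaw",e(b,a)-90,e(a,b)-90,e(a,m1),e(b,m2))
h=at("top",tc(606,168),42);print("hend",h)
print("rollerL",tri(tc(640,302),sc(190,340)),"R",tri(tc(715,268),sc(243,400)),"mid",tri(tc(677,285),sc(216,370)))
print("rollertop",at("top",tc(677,285),124))
E
```

```text
step [[694.  210.8 100. ]
 [626.5  54.9 100. ]
 [457.  127.5 100. ]
 [519.3 284.4 100. ]] [574.2 169.4 100. ] [np.float64(189.61599030179386), np.float64(169.92069810183762), np.float64(184.38539938975626), np.float64(168.77996214097877)]
step yaw(+x) 66.57409042450291 68.34711154002078 -113.20293753426631 -112.83996864864844
bin [[ 618.1   49.6   90. ]
 [ 549.1 -118.8   90. ]
 [ 365.1  -42.8   90. ]
 [ 436.3  123.5   90. ]]
tray [ 581.5 -249.3   44. ] [ 539.7 -153.2   44. ] [ 425.5 -314.4   33. ] [ 384.8 -221.6   20. ] 104.87458721234464 169.00183572536721 yaw 23.51479772331838 -156.4852022766816 22.655331269309514 23.838907609221245
hend [ 600.6 -185.6   42. ]
rollerL (array([ 477.4, -202.3,  129.9]), np.float64(2.848756168126466)) R (array([ 506.1, -261.7,  121.4]), np.float64(0.48213239289834636)) mid (array([ 491.8, -231.6,  124.7]), np.float64(1.653780064176318))
rollertop [ 493.  -231.7  124. ]
```

Request:
{"name": "play_rows", "arguments": {"commands": [[[-0.125, 0.03, 0, 0, 0, 0.072, 1], [-0.25, 0.06, 0, 0, 0, 0.144, 1], [-0.375, 0.09, 0, 0, 0, 0.216, 1], [-0.5, 0.125, 0, 0, 0, 0.288, 1], [-0.625, 0.155, 0, 0, 0, 0.36, 1], [-0.75, 0.185, 0, 0, 0, 0.432, 1], [-0.875, 0.22, 0, 0, 0, 0.505, 1], [-1, 0.25, 0, 0, 0, 0.577, 1]]]}}

```text
time: 0.77
ee_pos: [241.4, 603.2, 230.8]
tool_rot: [1.733, 2.62, -0.002]
contact_force: [-0.3, 0.7, 0.3]
width: 0.999
gripper_force: 0.0
```

Request:
{"name": "play_rows", "arguments": {"commands": [[[-0.125, 0.0125, 0, 0, 0, 0, 1], [-0.25, 0.025, 0, 0, 0, 0, 1], [-0.375, 0.0375, 0, 0, 0, 0, 1], [-0.5, 0.05, 0, 0, 0, 0, 1], [-0.625, 0.0625, 0, 0, 0, 0, 1], [-0.75, 0.075, 0, 0, 0, 0, 1], [-0.875, 0.0875, 0, 0, 0, 0, 1], [-1, 0.1, 0, 0, 0, 0, 1]]]}}

```text
time: 1.43
ee_pos: [280.7, 532.3, 231.5]
tool_rot: [-1.725, -2.625, -0.0]
contact_force: [-0.9, 0.5, -0.5]
width: 1.0
gripper_force: 0.0
```

Request:
{"name": "play_rows", "arguments": {"commands": [[[-0.125, 0.0125, 0, 0, 0, 0, 1], [-0.25, 0.025, 0, 0, 0, 0, 1], [-0.375, 0.0375, 0, 0, 0, 0, 1], [-0.5, 0.05, 0, 0, 0, 0, 1], [-0.625, 0.0625, 0, 0, 0, 0, 1], [-0.75, 0.075, 0, 0, 0, 0, 1], [-0.875, 0.0875, 0, 0, 0, 0, 1], [-1, 0.1, 0, 0, 0, 0, 1]]]}}

```text
time: 2.1
ee_pos: [319.8, 462.1, 231.3]
tool_rot: [1.726, 2.625, 0.0]
contact_force: [0.5, 0.2, -0.4]
width: 1.001
gripper_force: 0.0
```

```bash
python3 -c "
from rig import readout;s=readout.get_state()
for k in('time','q','ee_pos','tool_rot','contact_force'):print(k,s[k])"
```

```text
time 2.1
q [-1.07126691  0.60262281  0.03937238  1.76672467 -0.03195479  0.77274836
 -0.60826591]
ee_pos [319.79163197 462.14056148 231.32743152]
tool_rot [1.72576267e+00 2.62513641e+00 1.79384240e-04]
contact_force [ 0.52375392  0.23618241 -0.37138733]
```

Request:
{"name": "play_rows", "arguments": {"commands": [[[-0.125, 0.0125, 0, 0, 0, 0, 1], [-0.25, 0.025, 0, 0, 0, 0, 1], [-0.375, 0.0375, 0, 0, 0, 0, 1], [-0.5, 0.05, 0, 0, 0, 0, 1], [-0.625, 0.0625, 0, 0, 0, 0, 1], [-0.75, 0.075, 0, 0, 0, 0, 1], [-0.875, 0.0875, 0, 0, 0, 0, 1], [-1, 0.1, 0, 0, 0, 0, 1]]]}}

```text
time: 2.77
ee_pos: [358.9, 391.9, 231.3]
tool_rot: [-1.726, -2.625, -0.0]
contact_force: [-0.1, 0.2, -0.0]
width: 1.001
gripper_force: 0.0
```

Request:
{"name": "play_rows", "arguments": {"commands": [[[-0.125, 0.0125, 0, 0, 0, 0, 1], [-0.25, 0.025, 0, 0, 0, 0, 1], [-0.375, 0.0375, 0, 0, 0, 0, 1], [-0.5, 0.05, 0, 0, 0, 0, 1], [-0.625, 0.0625, 0, 0, 0, 0, 1], [-0.75, 0.075, 0, 0, 0, 0, 1], [-0.875, 0.0875, 0, 0, 0, 0, 1], [-1, 0.1, 0, 0, 0, 0, 1]]]}}

```text
time: 3.43
ee_pos: [397.9, 321.6, 231.3]
tool_rot: [-1.726, -2.625, -0.0]
contact_force: [-0.2, -0.2, 0.1]
width: 0.998
gripper_force: 0.0
```

Request:
{"name": "play_rows", "arguments": {"commands": [[[-0.125, -0.03, 0, 0, 0, 0, 1], [-0.25, -0.06, 0, 0, 0, 0, 1], [-0.375, -0.09, 0, 0, 0, 0, 1], [-0.5, -0.12, 0, 0, 0, 0, 1], [-0.625, -0.15, 0, 0, 0, 0, 1], [-0.75, -0.18, 0, 0, 0, 0, 1], [-0.875, -0.21, 0, 0, 0, 0, 1], [-1, -0.24, 0, 0, 0, 0, 1]]]}}

```text
time: 4.1
ee_pos: [411.7, 240.4, 231.3]
tool_rot: [-1.726, -2.625, -0.0]
contact_force: [0.3, -0.8, 0.4]
width: 1.002
gripper_force: 0.0
```

Request:
{"name": "play_rows", "arguments": {"commands": [[[-0.125, -0.03, 0, 0, 0, 0, 1], [-0.25, -0.06, 0, 0, 0, 0, 1], [-0.375, -0.09, 0, 0, 0, 0, 1], [-0.5, -0.12, 0, 0, 0, 0, 1], [-0.625, -0.15, 0, 0, 0, 0, 1], [-0.75, -0.18, 0, 0, 0, 0, 1], [-0.875, -0.21, 0, 0, 0, 0, 1], [-1, -0.24, 0, 0, 0, 0, 1]]]}}

```text
time: 4.77
ee_pos: [425.8, 159.3, 231.3]
tool_rot: [1.726, 2.625, 0.0]
contact_force: [0.0, -0.5, 0.6]
width: 1.002
gripper_force: 0.0
```

Request:
{"name": "play_rows", "arguments": {"commands": [[[-0.125, -0.03, 0, 0, 0, 0, 1], [-0.25, -0.06, 0, 0, 0, 0, 1], [-0.375, -0.09, 0, 0, 0, 0, 1], [-0.5, -0.12, 0, 0, 0, 0, 1], [-0.625, -0.15, 0, 0, 0, 0, 1], [-0.75, -0.18, 0, 0, 0, 0, 1], [-0.875, -0.21, 0, 0, 0, 0, 1], [-1, -0.24, 0, 0, 0, 0, 1]]]}}

```text
time: 5.43
ee_pos: [439.9, 78.3, 231.3]
tool_rot: [-1.726, -2.625, -0.0]
contact_force: [-0.4, -0.1, 0.9]
width: 1.001
gripper_force: 0.0
```

Request:
{"name": "play_rows", "arguments": {"commands": [[[-0.125, -0.03, 0, 0, 0, 0, 1], [-0.25, -0.06, 0, 0, 0, 0, 1], [-0.375, -0.09, 0, 0, 0, 0, 1], [-0.5, -0.12, 0, 0, 0, 0, 1], [-0.625, -0.15, 0, 0, 0, 0, 1], [-0.75, -0.18, 0, 0, 0, 0, 1], [-0.875, -0.21, 0, 0, 0, 0, 1], [-1, -0.24, 0, 0, 0, 0, 1]]]}}

```text
time: 6.1
ee_pos: [453.9, -2.8, 231.3]
tool_rot: [-1.726, -2.625, -0.0]
contact_force: [0.3, 0.1, 0.6]
width: 0.999
gripper_force: 0.0
```

Request:
{"name": "play_rows", "arguments": {"commands": [[[-0.125, -0.03, 0, 0, 0, 0, 1], [-0.25, -0.06, 0, 0, 0, 0, 1], [-0.375, -0.09, 0, 0, 0, 0, 1], [-0.5, -0.12, 0, 0, 0, 0, 1], [-0.625, -0.15, 0, 0, 0, 0, 1], [-0.75, -0.18, 0, 0, 0, 0, 1], [-0.875, -0.21, 0, 0, 0, 0, 1], [-1, -0.24, 0, 0, 0, 0, 1]]]}}

```text
time: 6.77
ee_pos: [468.0, -83.9, 231.3]
tool_rot: [-1.726, -2.625, -0.0]
contact_force: [0.4, -0.5, 0.1]
width: 1.0
gripper_force: 0.0
```

Request:
{"name": "play_rows", "arguments": {"commands": [[[-0.125, -0.03, 0, 0, 0, 0, 1], [-0.25, -0.06, 0, 0, 0, 0, 1], [-0.375, -0.09, 0, 0, 0, 0, 1], [-0.5, -0.12, 0, 0, 0, 0, 1], [-0.625, -0.15, 0, 0, 0, 0, 1], [-0.75, -0.18, 0, 0, 0, 0, 1], [-0.875, -0.21, 0, 0, 0, 0, 1], [-1, -0.24, 0, 0, 0, 0, 1]]]}}

```text
time: 7.43
ee_pos: [482.1, -164.9, 231.2]
tool_rot: [-1.726, -2.625, -0.0]
contact_force: [0.1, 0.8, -0.9]
width: 1.0
gripper_force: 0.0
```

Request:
{"name": "play_rows", "arguments": {"commands": [[[-0.125, -0.03, 0, 0, 0, 0, 1], [-0.25, -0.06, 0, 0, 0, 0, 1], [-0.375, -0.09, 0, 0, 0, 0, 1], [-0.5, -0.12, 0, 0, 0, 0, 1], [-0.6, -0.15, 0, 0, 0, 0, 1], [-0.7, -0.18, 0, 0, 0, 0, 1], [-0.76, -0.21, 0, 0, 0, 0, 1], [-0.81, -0.24, 0, 0, 0, 0, 1]]]}}

```text
time: 8.1
ee_pos: [490.0, -231.6, 231.2]
tool_rot: [-1.726, -2.625, -0.0]
contact_force: [0.4, -0.6, 0.8]
width: 1.0
gripper_force: 0.0
```

```bash
python3 -c "
from rig import readout;s=readout.get_state()
for k in('time','q','ee_pos','tool_rot','contact_force'):print(k,s[k])"
```

```text
time 8.1
q [ 0.39502987  0.57683667 -0.0621594   1.82166806  0.0498806   0.74468864
  0.71361731]
ee_pos [ 490.00255567 -231.6310684   231.18980225]
tool_rot [-1.72606054e+00 -2.62480444e+00 -9.54872088e-05]
contact_force [ 0.40702013 -0.5772666   0.82089022]
```

Request:
{"name": "play_rows", "arguments": {"commands": [[[0, 0.02, 0.125, 0, 0, 0, 1], [0, 0.03, 0.25, 0, 0, 0, 1], [0, 0.03, 0.375, 0, 0, 0, 1], [0, 0.03, 0.5, 0, 0, 0, 1], [0, 0.03, 0.625, 0, 0, 0, 1], [0, 0.03, 0.75, 0, 0, 0, 1], [0, 0.03, 0.875, 0, 0, 0, 1], [0, 0.03, 1, 0, 0, 0, 1]]]}}

```text
time: 8.77
ee_pos: [492.1, -229.9, 150.1]
tool_rot: [-1.725, -2.625, 0.0]
contact_force: [0.1, 1.1, -0.2]
width: 0.997
gripper_force: 0.0
```

Request:
{"name": "play_rows", "arguments": {"commands": [[[0, 0, 0.1, 0, 0, 0, 1], [0, 0, 0.2, 0, 0, 0, 1], [0, 0, 0.3, 0, 0, 0, 1], [0, 0, 0.4, 0, 0, 0, 1], [0, 0, 0.5, 0, 0, 0, 1], [0, 0, 0.55, 0, 0, 0, 1], [0, 0, 0.57, 0, 0, 0, 1], [0, 0, 0.57, 0, 0, 0, 1]]]}}

```text
time: 9.43
ee_pos: [492.1, -229.9, 105.3]
tool_rot: [-1.725, -2.625, 0.0]
contact_force: [0.4, 0.3, -0.5]
width: 1.004
gripper_force: 0.0
```

Request:
{"name": "play_rows", "arguments": {"commands": [[[0, 0, 0, 0, 0, 0, 0.5], [0, 0, 0, 0, 0, 0, 0], [0, 0, 0, 0, 0, 0, -0.5], [0, 0, 0, 0, 0, 0, -1], [0, 0, 0, 0, 0, 0, -1], [0, 0, 0, 0, 0, 0, -1], [0, 0, 0, 0, 0, 0, -1], [0, 0, 0, 0, 0, 0, -1]]]}}

```text
time: 10.1
ee_pos: [492.3, -230.0, 106.0]
tool_rot: [1.726, 2.625, 0.0]
contact_force: [-1.0, 0.5, 4.4]
width: 0.173
gripper_force: 58.4
```

Request:
{"name": "play_rows", "arguments": {"commands": [[[0, 0, -0.05, 0, 0, 0, -1], [0, 0, -0.1, 0, 0, 0, -1], [0, 0, -0.17, 0, 0, 0, -1], [0, 0, -0.25, 0, 0, 0, -1], [0, 0, -0.33, 0, 0, 0, -1], [0, 0, -0.42, 0, 0, 0, -1], [0, 0, -0.48, 0, 0, 0, -1], [0, 0, -0.5, 0, 0, 0, -1]]]}}

```text
time: 10.77
ee_pos: [492.8, -230.2, 146.8]
tool_rot: [1.725, 2.624, 0.001]
contact_force: [-0.2, 0.9, -5.6]
width: 0.174
gripper_force: 58.6
```

```bash
python3 - <<'E'
from rig import imaging,readout
import cv2
a=imaging.get_image("side")[130:290,220:400,::-1];cv2.imwrite("pics/lift.png",cv2.resize(a,None,fx=3,fy=3,interpolation=cv2.INTER_CUBIC))
s=readout.get_state();print(s['contact_force'],s['torque'],s['width'])
E
```

```text
[ 1.27523273 -0.12128904 -4.96654108] [-0.05716294  0.0395191  -0.05108147] 0.1744031471351092
```

View pics/lift.png

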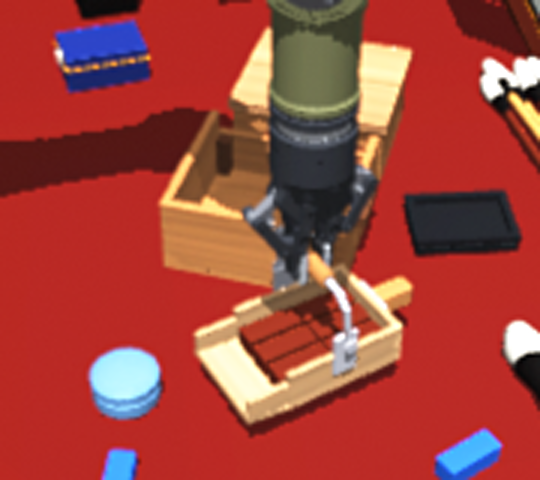

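The tray hangs level with all six blanks inside, at about (300,350) in the crop, and the load reads about 5.4 N. Next I lift it higher, carry it over the step and turn it.

Request:
{"name": "play_rows", "arguments": {"commands": [[[0, 0, -0.08, 0, 0, 0, -1], [0, 0, -0.2, 0, 0, 0, -1], [0, 0, -0.34, 0, 0, 0, -1], [0, 0, -0.48, 0, 0, 0, -1], [0, 0, -0.62, 0, 0, 0, -1], [0, 0, -0.76, 0, 0, 0, -1], [0, 0, -0.89, 0, 0, 0, -1], [0, 0, -1, 0, 0, 0, -1]]]}}

```text
time: 11.48
ee_pos: [492.2, -230.0, 227.0]
tool_rot: [1.726, 2.625, 0.0]
contact_force: [1.0, -0.5, -5.1]
width: 0.175
gripper_force: 58.6
```

Request:
{"name": "play_rows", "arguments": {"commands": [[[0.02, 0.01, -0.1, 0, 0, 0, -1], [0.06, 0.04, -0.2, 0, 0, 0, -1], [0.13, 0.08, -0.3, 0, 0, 0, -1], [0.21, 0.14, -0.38, 0, 0, 0, -1], [0.31, 0.2, -0.44, 0, 0, 0, -1], [0.42, 0.28, -0.48, 0, 0, 0, -1], [0.54, 0.36, -0.5, 0, 0, 0, -1], [0.66, 0.44, -0.5, 0, 0, 0, -1]]]}}

```text
time: 12.15
ee_pos: [504.0, -165.8, 265.8]
tool_rot: [-1.725, -2.626, -0.001]
contact_force: [0.0, -0.0, -5.0]
width: 0.175
gripper_force: 58.6
```

Request:
{"name": "play_rows", "arguments": {"commands": [[[0.12, 0.08, 0, 0, 0, 0, -1], [0.24, 0.16, 0, 0, 0, 0, -1], [0.36, 0.24, 0, 0, 0, 0, -1], [0.48, 0.32, 0, 0, 0, 0, -1], [0.6, 0.4, 0, 0, 0, 0, -1], [0.72, 0.48, 0, 0, 0, 0, -1], [0.84, 0.57, 0, 0, 0, 0, -1], [0.96, 0.65, 0, 0, 0, 0, -1]]]}}

```text
time: 12.82
ee_pos: [521.3, -75.2, 265.7]
tool_rot: [1.726, 2.625, 0.0]
contact_force: [-0.1, 0.1, -5.4]
width: 0.175
gripper_force: 58.6
```

Request:
{"name": "play_rows", "arguments": {"commands": [[[0.12, 0.08, 0, 0, 0, 0, -1], [0.24, 0.16, 0, 0, 0, 0, -1], [0.36, 0.24, 0, 0, 0, 0, -1], [0.48, 0.32, 0, 0, 0, 0, -1], [0.6, 0.4, 0, 0, 0, 0, -1], [0.72, 0.48, 0, 0, 0, 0, -1], [0.84, 0.57, 0, 0, 0, 0, -1], [0.96, 0.65, 0, 0, 0, 0, -1]]]}}

```text
time: 13.48
ee_pos: [538.6, 15.9, 265.7]
tool_rot: [1.726, 2.625, 0.0]
contact_force: [0.1, -0.8, -5.4]
width: 0.178
gripper_force: 58.6
```

Request:
{"name": "play_rows", "arguments": {"commands": [[[0.12, 0.08, 0, 0, 0, 0, -1], [0.24, 0.16, 0, 0, 0, 0, -1], [0.36, 0.24, 0, 0, 0, 0, -1], [0.48, 0.32, 0, 0, 0, 0, -1], [0.6, 0.4, 0, 0, 0, 0, -1], [0.72, 0.48, 0, 0, 0, 0, -1], [0.82, 0.56, 0, 0, 0, 0, -1], [0.9, 0.61, 0, 0, 0, 0, -1]]]}}

```text
time: 14.15
ee_pos: [554.9, 101.9, 265.7]
tool_rot: [-1.724, -2.626, -0.001]
contact_force: [1.2, 0.4, -4.9]
width: 0.176
gripper_force: 58.6
```

Request:
{"name": "play_rows", "arguments": {"commands": [[[0.08, 0.05, 0, 0, 0, -0.01, -1], [0.15, 0.1, 0, 0, 0, -0.03, -1], [0.22, 0.15, 0, 0, 0, -0.06, -1], [0.28, 0.19, 0, 0, 0, -0.09, -1], [0.33, 0.22, 0, 0, 0, -0.13, -1], [0.37, 0.24, 0, 0, 0, -0.17, -1], [0.4, 0.25, 0, 0, 0, -0.21, -1], [0.42, 0.26, 0, 0, 0, -0.25, -1]]]}}

```text
time: 14.82
ee_pos: [560.2, 139.4, 265.7]
tool_rot: [-1.174, -2.914, 0.0]
contact_force: [-0.5, 0.3, -5.1]
width: 0.177
gripper_force: 58.7
```

Request:
{"name": "play_rows", "arguments": {"commands": [[[0, 0, 0, 0, 0, -0.04, -1], [0, 0, 0, 0, 0, -0.08, -1], [0, 0, 0, 0, 0, -0.12, -1], [0, 0, 0, 0, 0, -0.16, -1], [0, 0, 0, 0, 0, -0.19, -1], [0, 0, 0, 0, 0, -0.22, -1], [0, 0, 0, 0, 0, -0.238, -1], [0, 0, 0, 0, 0, -0.238, -1]]]}}

```text
time: 15.48
ee_pos: [560.3, 138.8, 265.6]
tool_rot: [-0.618, -3.08, 0.0]
contact_force: [0.9, -1.0, -6.2]
width: 0.17
gripper_force: 58.7
```

```bash
python3 - <<'E'
from rig import imaging,readout
import cv2,numpy as np
a=imaging.get_image("side")[80:240,240:400,::-1];b=imaging.get_image("top")[90:250,170:350,::-1]
cv2.imwrite("pics/over.png",cv2.resize(np.hstack([a,b]),None,fx=2.35,fy=2.35,interpolation=cv2.INTER_CUBIC))
s=readout.get_state();print(s['q'],s['ee_pos'],s['tool_rot'],s['contact_force'],s['torque'],s['width'])
r=s['tool_rot'];print(2*np.degrees(np.arctan2(r[1],r[0]))-90)
E
```

```text
[-0.16639107  0.58919114 -0.26353327  1.66933354  0.18485124  0.90768957
  0.67157275] [560.2780256  138.95260924 265.63764989] [-6.20351468e-01 -3.07966564e+00  2.55284408e-04] [ 0.05916782 -0.15738121 -5.34217368] [-0.01132432  0.04308213 -0.02900016] 0.17814945875303656
-292.77790044955304
```

View pics/over.png

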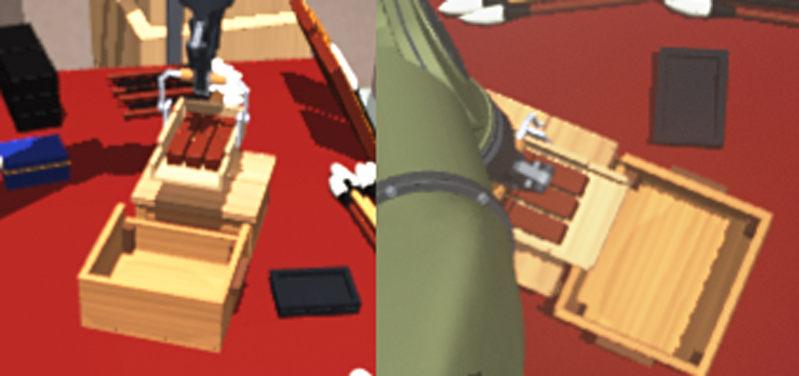

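All six blanks are still in the tray, with the mouth over the bin side at about (605,228) in the right half. I'll lower it gently.

Request:
{"name": "play_rows", "arguments": {"commands": [[[0, 0.01, 0.05, 0, 0, 0, -1], [0, 0.02, 0.15, 0, 0, 0, -1], [0, 0.03, 0.26, 0, 0, 0, -1], [0, 0.03, 0.37, 0, 0, 0, -1], [0, 0.03, 0.47, 0, 0, 0, -1], [0, 0.03, 0.55, 0, 0, 0, -1], [0, 0.03, 0.61, 0, 0, 0, -1], [0, 0.03, 0.65, 0, 0, 0, -1]]]}}

```text
time: 16.25
ee_pos: [560.9, 141.3, 212.7]
tool_rot: [-0.619, -3.079, 0.001]
contact_force: [-0.7, -0.5, -5.7]
width: 0.179
gripper_force: 58.7
```

Request:
{"name": "play_rows", "arguments": {"commands": [[[0, 0, 0.02, 0, 0, 0, -1], [0, 0, 0.04, 0, 0, 0, -1], [0, 0, 0.06, 0, 0, 0, -1], [0, 0, 0.075, 0, 0, 0, -1], [0, 0, 0.09, 0, 0, 0, -1], [0, 0, 0.1, 0, 0, 0, -1], [0, 0, 0.1, 0, 0, 0, -1], [0, 0, 0.1, 0, 0, 0, -1]]]}}

```text
time: 16.92
ee_pos: [561.5, 141.7, 206.1]
tool_rot: [0.619, 3.079, 0.001]
contact_force: [-0.4, 0.2, -1.8]
width: 0.177
gripper_force: 59.0
```

```bash
python3 - <<'E'
from rig import imaging,readout
import cv2,numpy as np
a=imaging.get_image("side")[110:220,260:380,::-1];b=imaging.get_image("top")[115:225,215:345,::-1]
cv2.imwrite("pics/set.png",cv2.resize(np.hstack([a,b]),None,fx=3.2,fy=3.2,interpolation=cv2.INTER_CUBIC))
s=readout.get_state();print(s['ee_pos'],s['contact_force'],s['torque'],s['width'])
E
```

```text
[561.4965665  141.64769124 206.07497622] [ 0.46048625  0.9408917  -3.57029412] [ 0.0772088  -0.02128411  0.00685049] 0.1730478161074747
```

View pics/set.png

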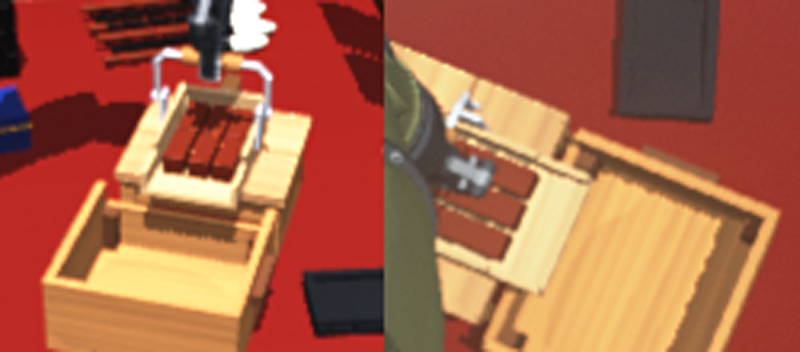

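```bash
python3 - <<'E'
from h import *
np.set_printoptions(precision=1,suppress=True)
y=np.radians(67.2);u=np.array([np.cos(y),np.sin(y),0]);v=np.array([-u[1],u[0],0])
o=np.array([561.5,141.6,100])-11.9*u
T=lambda x,yy,z:o+x*u+yy*v+np.array([0,0,z])
for P in((-83,-52,33),(-83,52,12),(-83,52,33),(-43,-52,44),(-43,-46,6),(-43,46,6)):
    q=proj("top",T(*P));s=proj("side",T(*P));print(P,(q-[215,115])*3.2+[384,0],(s-[260,110])*3.2)
for X in((541,91.1,100),): print(u@(o-X))
st=np.array([574.2,169.4,100])
for P in((-85,-95),(-85,95)):
    X=st+P[0]*u+P[1]*v;print(P,(proj("top",X)-[215,115])*3.2+[384,0],(proj("side",X)-[260,110])*3.2)
E
```

```text
(-83, -52, 33) [588.2 173.1] [235.4 186. ]
(-83, 52, 12) [540.2 294.9] [139.1 186.9]
(-83, 52, 33) [536.2 292.4] [139.  170.5]
(-43, -52, 44) [540.7 151.6] [244.1 156.5]
(-43, -46, 6) [544.6 167.5] [236.9 185.1]
(-43, 46, 6) [499.6 270. ] [154.5 171.9]
42.59815867748742
(-85, -95) [569.3 114.1] [282.2 196.8]
(-85, 95) [476.8 324.5] [112.4 169.4]
```

The tray looks square: its mouth edge runs parallel to the step edge within about 1°, about 43–47 mm beyond it, with all six blanks inside. Next I release, rise and turn a quarter towards the handle.

Request:
{"name": "play_rows", "arguments": {"commands": [[[0, 0, 0.01, 0, 0, 0, -1], [0, 0, 0.012, 0, 0, 0, -1], [0, 0, 0.012, 0, 0, 0, -0.5], [0, 0, 0.012, 0, 0, 0, 0], [0, 0, 0.012, 0, 0, 0, 0.5], [0, 0, 0.012, 0, 0, 0, 1], [0, 0, 0.012, 0, 0, 0, 1], [0, 0, 0.012, 0, 0, 0, 1]]]}}

```text
time: 17.68
ee_pos: [561.2, 141.4, 204.7]
tool_rot: [-0.619, -3.08, -0.0]
contact_force: [0.7, -0.6, 0.4]
width: 0.941
gripper_force: 0.0
```

Request:
{"name": "play_rows", "arguments": {"commands": [[[0, 0, -0.05, 0, 0, 0, 1], [0, 0, -0.15, 0, 0, 0, 1], [0, 0, -0.28, 0, 0, 0, 1], [0, 0, -0.42, 0, 0, 0, 1], [0, 0, -0.57, 0, 0, 0, 1], [0, 0, -0.72, 0, 0, 0, 1], [0, 0, -0.87, 0, 0, 0, 1], [0, 0, -1, 0, 0, 0, 1]]]}}

```text
time: 18.35
ee_pos: [561.6, 141.6, 286.8]
tool_rot: [0.619, 3.078, 0.002]
contact_force: [-0.3, 0.3, 0.0]
width: 0.997
gripper_force: 0.0
```

Request:
{"name": "play_rows", "arguments": {"commands": [[[0, 0.12, 0, 0, 0, 0.06, 1], [0, 0.24, 0, 0, 0, 0.12, 1], [0, 0.36, 0, 0, 0, 0.19, 1], [0, 0.48, 0, 0, 0, 0.26, 1], [0, 0.6, 0, 0, 0, 0.32, 1], [0, 0.72, 0, 0, 0, 0.38, 1], [0, 0.84, 0, 0, 0, 0.44, 1], [0, 0.96, 0, 0, 0, 0.5, 1]]]}}

```text
time: 19.02
ee_pos: [591.0, 212.9, 285.7]
tool_rot: [1.756, 2.605, 0.002]
contact_force: [-0.1, 0.2, -0.2]
width: 1.001
gripper_force: 0.0
```

Request:
{"name": "play_rows", "arguments": {"commands": [[[0, 0, 0, 0, 0, 0.06, 1], [0, 0, 0, 0, 0, 0.12, 1], [0, 0, 0, 0, 0, 0.19, 1], [0, 0, 0, 0, 0, 0.26, 1], [0, 0, 0, 0, 0, 0.32, 1], [0, 0, 0, 0, 0, 0.39, 1], [0, 0, 0, 0, 0, 0.45, 1], [0, 0, 0, 0, 0, 0.5, 1]]]}}

```text
time: 19.68
ee_pos: [590.8, 212.7, 285.6]
tool_rot: [-2.618, -1.735, -0.002]
contact_force: [-0.8, -0.1, -0.9]
width: 1.0
gripper_force: 0.0
```

```bash
python3 - <<'E'
from rig import imaging,readout
import cv2,numpy as np
a=imaging.get_image("side")[90:190,280:380,::-1];b=imaging.get_image("top")[100:200,200:300,::-1]
cv2.imwrite("pics/han.png",cv2.resize(np.hstack([a,b]),None,fx=4,fy=4,interpolation=cv2.INTER_CUBIC))
s=readout.get_state();print(s['q'],s['ee_pos'],s['contact_force'])
r=s['tool_rot'];print(2*np.degrees(np.arctan2(r[1],r[0]))-90)
E
```

```text
[-0.52333561  0.64097905  0.19177871  1.50079078 -0.13522279  1.0121154
 -0.69326176] [590.78460751 212.69422663 285.47655532] [-0.5175306   0.48796146 -0.5142326 ]
-382.702185758298
```

View pics/han.png

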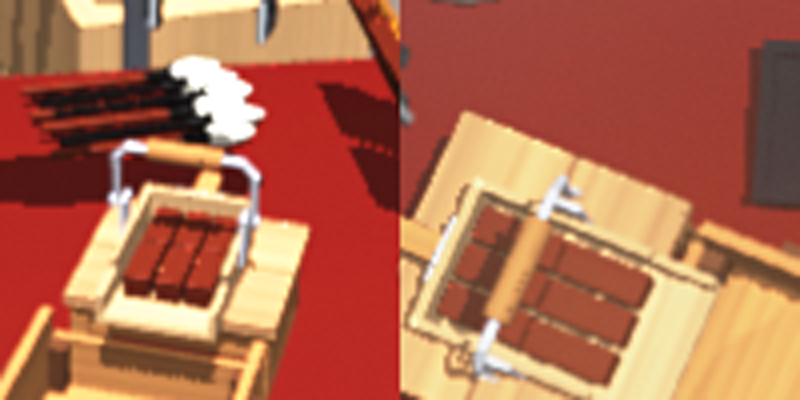

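The tray stands on the step with its bail upright and six blanks inside. The back wall corners are at (470,182) and (411,328) in the right half.

```bash
python3 - <<'E'
from h import *
np.set_printoptions(precision=1,suppress=True)
f=lambda u,v,z:at("top",[(u-400)/4+200,v/4+100],z)
a=f(470,182,144);b=f(411,328,144);m=f(718,283,133);print(a,b,np.linalg.norm(a-b),m)
d=a-b;yaw=np.degrees(np.arctan2(d[1],d[0]))+90;d2=a-m;print(yaw,np.degrees(np.arctan2(d2[1],d2[0])),np.linalg.norm(d2[:2]))
u=np.array([np.cos(np.radians(67.2)),np.sin(np.radians(67.2)),0])
print("handle",(a+b)/2+26*u, "from mouth", m+52*np.array([-u[1],u[0],0])+195*u)
E
```

```text
[633.2 192.  144. ] [538.3 227.1 144. ] 101.1761136310417 [568.4  32.2 133. ]
69.69983659162376 67.92709923553102 172.50350463986757
handle [595.8 233.6 144. ] from mouth [596.  232.1 133. ]
```

Request:
{"name": "play_rows", "arguments": {"commands": [[[0.05, 0, 0.08, 0, 0, 0, 1], [0.1, -0.01, 0.2, 0, 0, 0, 1], [0.15, -0.015, 0.34, 0, 0, 0, 1], [0.2, -0.015, 0.48, 0, 0, 0, 1], [0.24, -0.015, 0.62, 0, 0, 0, 1], [0.255, -0.015, 0.75, 0, 0, 0, 1], [0.255, -0.015, 0.88, 0, 0, 0, 1], [0.255, -0.015, 1, 0, 0, 0, 1]]]}}

```text
time: 20.45
ee_pos: [597.3, 231.3, 203.2]
tool_rot: [-2.615, -1.74, 0.002]
contact_force: [-0.5, 0.4, 0.0]
width: 1.0
gripper_force: 0.0
```

Request:
{"name": "play_rows", "arguments": {"commands": [[[0, 0, 0.14, 0, 0, 0, 1], [0, 0, 0.28, 0, 0, 0, 1], [0, 0, 0.42, 0, 0, 0, 1], [0, 0, 0.56, 0, 0, 0, 1], [0, 0, 0.7, 0, 0, 0, 1], [0, 0, 0.82, 0, 0, 0, 1], [0, 0, 0.92, 0, 0, 0, 1], [0, 0, 1, 0, 0, 0, 1]]]}}

```text
time: 21.12
ee_pos: [597.4, 231.5, 123.6]
tool_rot: [-2.615, -1.74, 0.001]
contact_force: [-0.1, 0.3, 0.7]
width: 1.001
gripper_force: 0.0
```

Request:
{"name": "play_rows", "arguments": {"commands": [[[0, 0, 0.06, 0, 0, 0, 1], [0, 0, 0.12, 0, 0, 0, 1], [0, 0, 0.16, 0, 0, 0, 1], [0, 0, 0.18, 0, 0, 0, 1], [0, 0, 0.18, 0, 0, 0, 0.5], [0, 0, 0.18, 0, 0, 0, 0.2], [0, 0, 0.18, 0, 0, 0, -0.1], [0, 0, 0.18, 0, 0, 0, -0.3]]]}}

```text
time: 21.78
ee_pos: [597.8, 231.6, 110.7]
tool_rot: [2.615, 1.74, 0.001]
contact_force: [0.1, 0.1, -0.3]
width: 0.452
gripper_force: 0.0
```

Request:
{"name": "play_rows", "arguments": {"commands": [[[0, 0, 0, 0, 0, 0, -0.4], [0, 0, 0, 0, 0, 0, -0.5], [0, 0, 0, 0, 0, 0, -0.6], [0, 0, 0, 0, 0, 0, -0.8], [0, 0, 0, 0, 0, 0, -1], [0, 0, 0, 0, 0, 0, -1], [0, 0, 0, 0, 0, 0, -1], [0, 0, 0, 0, 0, 0, -1]]]}}

```text
time: 22.45
ee_pos: [598.1, 231.5, 110.7]
tool_rot: [2.615, 1.74, 0.002]
contact_force: [1.4, -0.4, 4.8]
width: 0.223
gripper_force: 59.1
```

```bash
python3 - <<'E'
from rig import readout
import numpy as np
s=readout.get_state();print(s['q'],s['ee_pos'],s['contact_force'],s['torque'])
r=s['tool_rot'];print(2*np.degrees(np.arctan2(r[1],r[0]))-90)
E
```

```text
[-0.51721012  0.86520056  0.14163116  1.62190345 -0.17451905  0.66575496
 -0.6839444 ] [598.10960259 231.54193879 110.73826079] [ 1.40669507 -0.37699721  4.84819772] [-0.1132634  -0.17753974  0.09404954]
-22.723445248781985
```

Request:
{"name": "play_rows", "arguments": {"commands": [[[-0.005, 0, -0.05, 0, 0.015, 0, -1], [-0.01, 0, -0.1, 0, 0.03, 0, -1], [-0.02, 0, -0.16, 0, 0.05, 0, -1], [-0.03, 0, -0.22, 0, 0.068, 0, -1], [-0.04, 0, -0.28, 0, 0.086, 0, -1], [-0.05, 0, -0.33, 0, 0.103, 0, -1], [-0.06, 0, -0.38, 0, 0.118, 0, -1], [-0.071, 0, -0.425, 0, 0.133, 0, -1]]]}}

```text
time: 23.12
ee_pos: [594.1, 225.5, 144.0]
tool_rot: [-2.509, -1.667, -0.262]
contact_force: [-0.8, -0.0, -5.5]
width: 0.223
gripper_force: 58.7
```

Request:
{"name": "play_rows", "arguments": {"commands": [[[-0.01, 0, -0.05, 0, 0.016, 0, -1], [-0.022, 0, -0.1, 0, 0.032, 0, -1], [-0.035, 0, -0.155, 0, 0.049, 0, -1], [-0.048, 0, -0.21, 0, 0.066, 0, -1], [-0.062, 0, -0.265, 0, 0.083, 0, -1], [-0.076, 0, -0.32, 0, 0.1, 0, -1], [-0.09, 0, -0.37, 0, 0.117, 0, -1], [-0.105, 0, -0.42, 0, 0.133, 0, -1]]]}}

```text
time: 23.78
ee_pos: [588.2, 211.1, 175.1]
tool_rot: [-2.387, -1.586, -0.505]
contact_force: [0.5, -0.5, -5.1]
width: 0.222
gripper_force: 58.7
```

```bash
python3 - <<'E'
from rig import imaging,readout
import cv2,numpy as np
from scipy.spatial.transform import Rotation as R
a=imaging.get_image("side")[90:240,240:400,::-1];b=imaging.get_image("top")[90:240,190:350,::-1]
cv2.imwrite("pics/tip1.png",cv2.resize(np.hstack([a,b]),None,fx=2.5,fy=2.5,interpolation=cv2.INTER_CUBIC))
s=readout.get_state();print(s['q'],s['ee_pos'],s['contact_force'],s['torque'],s['width'],R.from_rotvec(s['tool_rot']).as_matrix()[:,2])
E
```

```text
[-0.04396485  0.71892155 -0.32906786  1.88889581 -0.35893191  0.31809441
 -0.33975239] [588.40442095 209.35088844 174.72074491] [-1.45250147 -0.22628684 -4.60734788] [-0.49716918  0.25409514  0.02256484] 0.2217853016417719 [ 0.15547621  0.37311582 -0.91466482]
```

View pics/tip1.png

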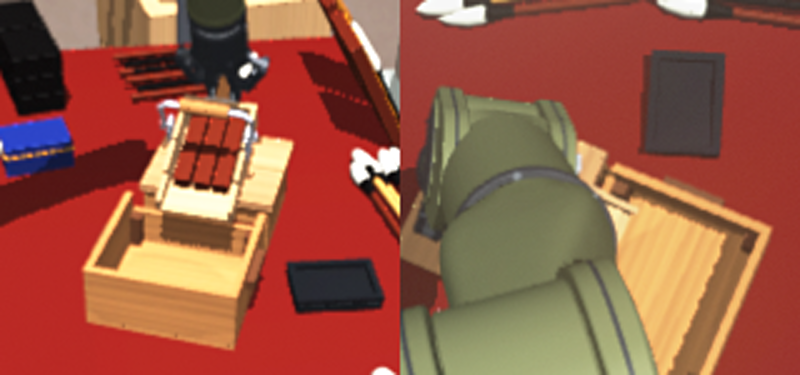

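The tray is tilted 24° with the blanks still inside at (205,150), and the grip holds without slipping. I'll go on tilting and watch the joints.

Request:
{"name": "play_rows", "arguments": {"commands": [[[-0.02, 0, -0.06, 0, 0.016, 0, -1], [-0.042, 0, -0.125, 0, 0.032, 0, -1], [-0.065, 0, -0.19, 0, 0.049, 0, -1], [-0.088, 0, -0.255, 0, 0.066, 0, -1], [-0.11, 0, -0.32, 0, 0.083, 0, -1], [-0.133, 0, -0.385, 0, 0.1, 0, -1], [-0.157, 0, -0.45, 0, 0.117, 0, -1], [-0.181, 0, -0.517, 0, 0.133, 0, -1]]]}}

```text
time: 24.55
ee_pos: [577.3, 184.0, 207.0]
tool_rot: [-2.249, -1.496, -0.728]
contact_force: [0.2, 0.5, -4.8]
width: 0.226
gripper_force: 58.9
```

```bash
cat > st.py <<'E'
from rig import imaging,readout
import cv2,numpy as np,sys
from scipy.spatial.transform import Rotation as R
np.set_printoptions(precision=3,suppress=True)
s=readout.get_state();M=R.from_rotvec(s['tool_rot']).as_matrix()
u=np.array([np.cos(np.radians(67.28)),np.sin(np.radians(67.28)),0])
d=s['ee_pos']-[597.8,231.6,110.7]
print(s['q'],s['ee_pos'],"d u,v,z",d@u,d[1]*u[0]-d[0]*u[1],d[2],s['contact_force'],"z",M[:,2],"tilt",np.degrees(np.arctan2(M[2,0],M[:,0]@u)),"roll",M[2,1],s['time'])
E
python3 st.py
```

```text
[ 0.321  0.753 -0.697  2.    -0.408  0.184 -0.154] [577.283 183.981 206.953] d u,v,z -51.84833760111365 0.5325601432412483 96.25299046074376 [ 0.207  0.475 -4.796] z [ 0.226  0.541 -0.81 ] tilt 35.895878309614325 roll -0.0010263563443974055 24.55
```

Request:
{"name": "play_rows", "arguments": {"commands": [[[-0.02, 0, -0.07, 0, 0.016, 0, -1], [-0.04, 0, -0.14, 0, 0.032, 0, -1], [-0.06, 0, -0.21, 0, 0.049, 0, -1], [-0.08, 0, -0.28, 0, 0.066, 0, -1], [-0.1, 0, -0.35, 0, 0.083, 0, -1], [-0.12, 0, -0.42, 0, 0.1, 0, -1], [-0.14, 0, -0.49, 0, 0.117, 0, -1], [-0.16, 0, -0.556, 0, 0.133, 0, -1]]]}}

```text
time: 25.22
ee_pos: [563.7, 150.2, 235.5]
tool_rot: [-2.1, -1.396, -0.932]
contact_force: [0.5, 1.4, -2.9]
width: 0.225
gripper_force: 59.2
```

```bash
python3 st.py
```

```text
[ 0.653  0.878 -1.017  2.083 -0.386  0.106 -0.02 ] [563.695 150.155 235.49 ] d u,v,z -88.29788816208355 0.0021955898465542134 124.79022091505702 [ 0.54   1.367 -2.902] z [ 0.287  0.684 -0.671] tilt 47.86310379830404 roll -0.0004597409043236578 25.2167
```

Request:
{"name": "play_rows", "arguments": {"commands": [[[-0.01, 0, -0.055, 0, 0.014, 0, -1], [-0.02, 0, -0.11, 0, 0.028, 0, -1], [-0.03, 0, -0.165, 0, 0.042, 0, -1], [-0.04, 0, -0.22, 0, 0.056, 0, -1], [-0.05, 0, -0.275, 0, 0.07, 0, -1], [-0.06, 0, -0.33, 0, 0.085, 0, -1], [-0.07, 0, -0.38, 0, 0.098, 0, -1], [-0.075, 0, -0.43, 0, 0.111, 0, -1]]]}}

```text
time: 25.88
ee_pos: [552.4, 123.1, 253.9]
tool_rot: [-1.966, -1.307, -1.086]
contact_force: [0.2, 0.2, -3.5]
width: 0.223
gripper_force: 59.3
```

Request:
{"name": "play_rows", "arguments": {"commands": [[[0, 0, 0, 0, 0, 0, -1], [0, 0, 0, 0, 0, 0, -1], [0, 0, 0, 0, 0, 0, -1], [0, 0, 0, 0, 0, 0, -1], [0, 0, 0, 0, 0, 0, -1], [0, 0, 0, 0, 0, 0, -1], [0, 0, 0, 0, 0, 0, -1], [0, 0, 0, 0, 0, 0, -1]]]}}

```text
time: 26.55
ee_pos: [552.4, 123.9, 254.6]
tool_rot: [-1.965, -1.308, -1.087]
contact_force: [-0.2, -0.2, -3.7]
width: 0.222
gripper_force: 59.3
```

```bash
python3 st.py; python3 - <<'E'
from rig import imaging
import cv2,numpy as np
a=imaging.get_image("side")[90:240,240:400,::-1];b=imaging.get_image("top")[90:240,190:350,::-1]
cv2.imwrite("pics/tip2.png",cv2.resize(np.hstack([a,b]),None,fx=2.5,fy=2.5,interpolation=cv2.INTER_CUBIC))
E
```

```text
[ 0.854  1.028 -1.202  2.126 -0.342  0.088  0.064] [552.445 123.859 254.569] d u,v,z -116.89827403334905 0.22257073444316688 143.86940958623472 [-0.231 -0.155 -3.68 ] z [ 0.327  0.781 -0.532] tilt 57.8653207641852 roll 0.00014824963300352767 26.55
```

View pics/tip2.png

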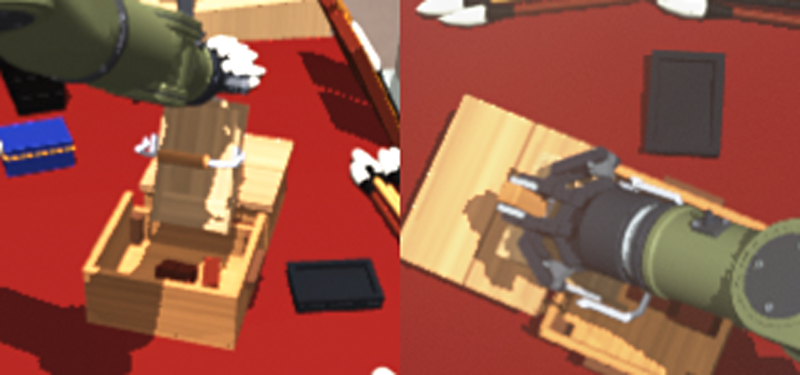

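```bash
python3 - <<'E'
from rig import imaging,readout
import numpy as np,cv2
f=[]
for i in range(10):
    im=imaging.get_image("side");f.append(readout.get_state()['contact_force'])
print(np.mean(f,0),np.std(f,0))
h=cv2.cvtColor(im[120:240,260:370],cv2.COLOR_RGB2HSV)
rgb=im[120:240,260:370].astype(int)
# blank-ish pixels: dark red-brown
m=((rgb[...,0]<150)&(rgb[...,0]>50)&(rgb[...,0]>1.8*rgb[...,1])&(rgb[...,1]>0.1*rgb[...,0])).astype(np.uint8)
n,l,s,c=cv2.connectedComponentsWithStats(m)
for i in range(1,n):
    if s[i,4]>8: x,y=c[i]+[260,120];print(x,y,s[i,4],np.median(rgb[l==i],0),"in tip2:",(x-240)*2.5,(y-90)*2.5)
E
```

```text
[-0.13965536  0.0727059  -3.29612989] [0.51737488 0.39589497 0.40348463]
366.88 121.72 25 [81. 22. 18.] in tip2: 317.2 79.3
271.0208333333333 127.5625 48 [110.   31.5  26.5] in tip2: 77.55208333333329 93.90625
330.53846153846155 127.0 13 [110.  38.  36.] in tip2: 226.34615384615387 92.5
368.5 128.2 10 [91. 23. 21.] in tip2: 321.25 95.49999999999997
293.6363636363636 130.0 11 [111.  32.  28.] in tip2: 134.09090909090907 100.0
266.22222222222223 155.33333333333334 18 [111.5  35.   71. ] in tip2: 65.55555555555557 163.33333333333337
353.75 163.5 12 [131.  55.  36.] in tip2: 284.375 183.75
342.0612244897959 204.46938775510205 49 [119.  33.  28.] in tip2: 255.15306122448976 286.1734693877551
310.2844827586207 197.9655172413793 116 [72.5 28.  19. ] in tip2: 175.71120689655174 269.91379310344826
359.7142857142857 195.0 21 [106.  40.  42.] in tip2: 299.28571428571433 262.5
275.8153098420413 227.27217496962334 823 [84. 23. 22.] in tip2: 89.53827460510325 343.18043742405837
363.0625 214.4375 16 [90.5 26.5 27.5] in tip2: 307.65625 311.09375
```

Request:
{"name": "play_rows", "arguments": {"commands": [[[0.03, 0, 0, 0, 0.012, 0, -1], [0.08, 0, 0, 0, 0.022, 0, -1], [0, 0, 0, 0, 0.022, 0, -1], [0.08, 0, 0, 0, 0.022, 0, -1], [0, 0, 0, 0, 0.022, 0, -1], [0.05, 0, 0, 0, 0.022, 0, -1], [0, 0, 0, 0, 0.01, 0, -1], [0, 0, 0, 0, 0, 0, -1]]]}}

```text
time: 27.82
ee_pos: [552.3, 123.4, 254.0]
tool_rot: [-1.967, -1.308, -1.085]
contact_force: [0.1, 0.5, -3.2]
width: 0.223
gripper_force: 59.3
```

```bash
python3 - <<'E'
from rig import imaging,readout
import numpy as np
f=[]
for i in range(10):
    im=imaging.get_image("side");f.append(readout.get_state()['contact_force'])
print(np.mean(f,0))
E
python3 st.py
```

```text
[ 0.11707326  0.25371414 -2.99111129]
[ 0.855  1.028 -1.202  2.126 -0.345  0.088  0.067] [552.428 123.647 254.424] d u,v,z -117.10050990359458 0.15668845874964177 143.72444301151666 [-0.108 -0.129 -2.585] z [ 0.327  0.781 -0.532] tilt 57.877970133338636 roll -0.000272361650813957 28.3167
```

The averaged load is 2.99 N, so the tray is empty. I'll lay it back along the same path.

Request:
{"name": "play_rows", "arguments": {"commands": [[[0, 0, 0.04, 0, -0.011, 0, -1], [0, 0, 0.09, 0, -0.023, 0, -1], [0, 0, 0.145, 0, -0.037, 0, -1], [0, 0, 0.2, 0, -0.051, 0, -1], [0, 0, 0.26, 0, -0.066, 0, -1], [0, 0, 0.32, 0, -0.081, 0, -1], [0, 0, 0.38, 0, -0.096, 0, -1], [0, 0, 0.435, 0, -0.111, 0, -1]]]}}

```text
time: 28.98
ee_pos: [563.8, 152.1, 236.4]
tool_rot: [-2.099, -1.4, -0.931]
contact_force: [-0.3, -0.4, -3.7]
width: 0.226
gripper_force: 59.2
```

Request:
{"name": "play_rows", "arguments": {"commands": [[[0.005, 0, 0.07, 0, -0.016, 0, -1], [0.01, 0, 0.145, 0, -0.033, 0, -1], [0.015, 0, 0.217, 0, -0.05, 0, -1], [0.02, 0, 0.289, 0, -0.066, 0, -1], [0.025, 0, 0.36, 0, -0.083, 0, -1], [0.03, 0, 0.433, 0, -0.1, 0, -1], [0.035, 0, 0.505, 0, -0.117, 0, -1], [0.04, 0, 0.578, 0, -0.133, 0, -1]]]}}

```text
time: 29.65
ee_pos: [577.7, 186.2, 208.3]
tool_rot: [-2.248, -1.5, -0.729]
contact_force: [-0.2, 0.6, -4.3]
width: 0.229
gripper_force: 59.2
```

Request:
{"name": "play_rows", "arguments": {"commands": [[[0.01, 0, 0.07, 0, -0.016, 0, -1], [0.02, 0, 0.136, 0, -0.033, 0, -1], [0.027, 0, 0.204, 0, -0.05, 0, -1], [0.035, 0, 0.272, 0, -0.066, 0, -1], [0.044, 0, 0.34, 0, -0.083, 0, -1], [0.052, 0, 0.408, 0, -0.1, 0, -1], [0.06, 0, 0.476, 0, -0.117, 0, -1], [0.07, 0, 0.544, 0, -0.133, 0, -1]]]}}

```text
time: 30.32
ee_pos: [589.0, 214.6, 176.4]
tool_rot: [-2.385, -1.592, -0.506]
contact_force: [0.4, -0.3, -4.1]
width: 0.223
gripper_force: 59.1
```

Request:
{"name": "play_rows", "arguments": {"commands": [[[0.002, 0, 0.054, 0, -0.016, 0, -1], [0.004, 0, 0.108, 0, -0.033, 0, -1], [0.006, 0, 0.162, 0, -0.05, 0, -1], [0.008, 0, 0.216, 0, -0.066, 0, -1], [0.01, 0, 0.27, 0, -0.083, 0, -1], [0.012, 0, 0.324, 0, -0.1, 0, -1], [0.014, 0, 0.378, 0, -0.117, 0, -1], [0.016, 0, 0.432, 0, -0.133, 0, -1]]]}}

```text
time: 30.98
ee_pos: [594.7, 229.1, 145.3]
tool_rot: [-2.507, -1.673, -0.264]
contact_force: [0.2, -0.3, -2.9]
width: 0.23
gripper_force: 59.1
```

Request:
{"name": "play_rows", "arguments": {"commands": [[[0, 0, 0.05, 0, -0.017, 0, -1], [-0.002, 0, 0.1, 0, -0.034, 0, -1], [-0.004, 0, 0.15, 0, -0.051, 0, -1], [-0.006, 0, 0.2, 0, -0.068, 0, -1], [-0.008, 0, 0.25, 0, -0.085, 0, -1], [-0.01, 0, 0.305, 0, -0.102, 0, -1], [-0.012, 0, 0.36, 0, -0.119, 0, -1], [-0.013, 0, 0.406, 0, -0.133, 0, -1]]]}}

```text
time: 31.65
ee_pos: [597.5, 232.4, 111.9]
tool_rot: [2.614, 1.741, -0.002]
contact_force: [0.6, 0.1, -3.4]
width: 0.224
gripper_force: 59.1
```

```bash
python3 st.py
```

```text
[-0.529  0.866  0.16   1.62  -0.194  0.673 -0.668] [597.498 232.445 111.942] d u,v,z 0.6632455270028439 0.6048469624467068 1.2421030782203673 [ 0.641  0.146 -3.36 ] z [-0.001 -0.001 -1.   ] tilt -0.09543623404243151 roll -0.00016206720217824225 31.65
```

```bash
python3 - <<'E'
from rig import imaging,readout
from h import *
f=[]
for i in range(10):
    im=imaging.get_image("side");f.append(readout.get_state()['contact_force'])
print(np.mean(f,0))
import cv2
y=np.radians(67.5);u=np.array([np.cos(y),np.sin(y),0]);v=np.array([-u[1],u[0],0]);o=np.array([597.5,232.4,101])-112*u
P=np.array([proj("side",o+x*u+w*v+[0,0,9]) for x,w in((-80,-44),(-80,44),(76,44),(76,-44))])
m=np.zeros(im.shape[:2],np.uint8);cv2.fillPoly(m,[P.round().astype(np.int32)],1);print(P,m.sum())
rgb=im.astype(int);red=(rgb[...,0]>2.2*rgb[...,1])&(m>0);print("red px in tray",red.sum(),np.argwhere(red)[:10].tolist())
old=cv2.imread("pics/side0.png")
E
```

```text
[-0.1017543   0.1194238  -3.22457064]
[[330.69961489 173.20043815]
 [305.47366132 169.1620469 ]
 [316.65571446 145.62646157]
 [339.96300424 149.08713908]] 660
red px in tray 0 []
```

Request:
{"name": "play_rows", "arguments": {"commands": [[[0, 0, 0.006, 0, 0, 0, -1], [0, 0, 0.012, 0, 0, 0, -1], [0, 0, 0.02, 0, 0, 0, -1], [0, 0, 0.02, 0, 0, 0, -1], [0, 0, 0.02, 0, 0, 0, -0.6], [0, 0, 0.02, 0, 0, 0, -0.2], [0, 0, 0.02, 0, 0, 0, 0.4], [0, 0, 0.02, 0, 0, 0, 1]]]}}

```text
time: 32.82
ee_pos: [597.8, 231.5, 111.0]
tool_rot: [2.615, 1.74, 0.001]
contact_force: [0.4, -0.3, 0.1]
width: 0.64
gripper_force: 0.0
```

Request:
{"name": "play_rows", "arguments": {"commands": [[[0, 0, 0, 0, 0, 0, 1], [0, 0, 0, 0, 0, 0, 1], [0, 0, -0.06, 0, 0, 0, 1], [0, 0, -0.18, 0, 0, 0, 1], [0, 0, -0.34, 0, 0, 0, 1], [0, 0, -0.54, 0, 0, 0, 1], [0, 0, -0.77, 0, 0, 0, 1], [0, 0, -1, 0, 0, 0, 1]]]}}

```text
time: 33.48
ee_pos: [597.9, 231.6, 193.0]
tool_rot: [2.615, 1.74, 0.002]
contact_force: [-0.3, 0.1, 0.0]
width: 1.003
gripper_force: 0.0
```

Request:
{"name": "play_rows", "arguments": {"commands": [[[0, 0, -0.15, 0, 0, 0, 1], [0, 0, -0.3, 0, 0, 0, 1], [0, 0, -0.45, 0, 0, 0, 1], [0, 0, -0.6, 0, 0, 0, 1], [0, 0, -0.75, 0, 0, 0, 1], [0, 0, -0.87, 0, 0, 0, 1], [0, 0, -0.95, 0, 0, 0, 1], [0, 0, -1, 0, 0, 0, 1]]]}}

```text
time: 34.15
ee_pos: [598.0, 231.6, 272.4]
tool_rot: [2.615, 1.74, 0.003]
contact_force: [0.6, 0.1, 0.4]
width: 1.001
gripper_force: 0.0
```

```bash
python3 st.py; python3 - <<'E'
from rig import imaging
from h import *
import cv2
y=np.radians(67.4);u=np.array([np.cos(y),np.sin(y),0]);v=np.array([-u[1],u[0],0])
st=np.array([574.2,169.4,0]);o=np.array([597.5,232.0,100])-112*u;b=st-u*(85+5+95)
def reg(n,c,xs,ys,z):
    P=np.array([proj(n,c+x*u+w*v+[0,0,z]) for x,w in((xs[0],ys[0]),(xs[0],ys[1]),(xs[1],ys[1]),(xs[1],ys[0]))])
    m=np.zeros((400,640),np.uint8);cv2.fillPoly(m,[P.round().astype(np.int32)],1);return m>0
for n in("top","side"):
    im=imaging.get_image(n);rgb=im.astype(int);red=(rgb[...,0]>2.0*rgb[...,1])&(rgb[...,0]>40)
    print(n,"tray red",(red&reg(n,o,(-80,76),(-44,44),9)).sum(),"bin red",(red&reg(n,b,(-86,86),(-91,91),12)).sum())
    cv2.imwrite(f"pics/end_{n}.png",im[:,:,::-1])
    # change outside work zone (bystanders)
    d=np.abs(rgb-cv2.imread(f"pics/{n}0.png")[:,:,::-1].astype(int)).sum(2)>120
    k,l,s,c=cv2.connectedComponentsWithStats(d.astype(np.uint8));print([(c[i].round().tolist(),int(s[i,4])) for i in range(1,k) if s[i,4]>25])
    if n=="top":
        a=im[120:230,220:345];m=red[120:230,220:345]&reg(n,b,(-86,86),(-91,91),12)[120:230,220:345]
        k,l,s,c=cv2.connectedComponentsWithStats(m.astype(np.uint8));print("bin comps",[(c[i].round().tolist(),s[i,2:].tolist()) for i in range(1,k) if s[i,4]>6])
E
```

```text
[-0.554  0.675  0.212  1.477 -0.157  1.004 -0.7  ] [598.04  231.643 272.416] d u,v,z 0.13237488159063243 -0.2049284367220621 161.7164998326083 [0.591 0.146 0.37 ] z [ 0.002  0.001 -1.   ] tilt 0.09026527130711284 roll 0.0014521938688465197 34.15
top tray red 0 bin red 457
[([100.0, 115.0], 4049), ([131.0, 68.0], 82), ([71.0, 100.0], 379), ([131.0, 88.0], 46), ([170.0, 122.0], 363), ([157.0, 159.0], 176), ([249.0, 175.0], 937), ([198.0, 157.0], 45), ([223.0, 185.0], 261), ([96.0, 302.0], 23319), ([368.0, 180.0], 358), ([296.0, 201.0], 917), ([385.0, 218.0], 1009), ([321.0, 206.0], 68), ([315.0, 220.0], 33), ([104.0, 274.0], 33), ([173.0, 289.0], 56), ([9.0, 318.0], 27), ([263.0, 349.0], 36)]
bin comps [([76.0, 68.0], [16, 9, 43]), ([93.0, 78.0], [18, 11, 108]), ([77.0, 80.0], [11, 10, 39]), ([90.0, 87.0], [15, 11, 95]), ([73.0, 89.0], [11, 9, 49]), ([86.0, 96.0], [15, 14, 103])]
side tray red 0 bin red 219
[([146.0, 40.0], 2675), ([180.0, 11.0], 664), ([336.0, 44.0], 2327), ([207.0, 48.0], 671), ([187.0, 51.0], 196), ([170.0, 80.0], 797), ([131.0, 103.0], 89), ([99.0, 112.0], 30), ([139.0, 124.0], 746), ([104.0, 117.0], 80), ([213.0, 141.0], 1130), ([334.0, 123.0], 32), ([271.0, 148.0], 1784), ([109.0, 147.0], 197), ([315.0, 151.0], 103), ([128.0, 154.0], 164), ([150.0, 154.0], 35), ([322.0, 159.0], 29), ([319.0, 175.0], 433), ([197.0, 194.0], 56), ([324.0, 199.0], 86), ([311.0, 198.0], 138), ([320.0, 251.0], 1801)]
```

Top-view image code finds six separate blanks in the bin and none in the tray. The tray is back in its earlier pose, and the bystanders show no change.

```bash
python3 -c "
from rig import ticket;print(ticket.sign_off())"
```

```text
the job is handed in; nothing more can be done
None
```

The job is handed in after about 34 s of the 67 s allowed: image checks show all six blanks in the bin, the empty tray flat on the step with its mouth over the bin, no other item visibly disturbed, and the gripper clear.

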